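# Find the tired spring mount and fold its tag down

## Robot

A 7-joint arm with a two-finger parallel gripper is mounted at the origin on the work surface. World frame = base frame: x ahead of the robot, y to its left, z up, the work surface at z = 0. Lengths are in m, angles in degrees, forces in N, time in s.
With the tool pointing down it reaches from about 0.425 to 0.875 m from the base axis. Payload 4.7 kg.
Tool frame: the origin (TCP) lies at the very end of the fingers, on their centre line; the grasp point (between the pads) lies 19 mm behind it; z points along the fingers, y is the line along which they close (so a half turn about z gives the same grasp; the last joint's range is limited). The gripper opens to 87 mm and grips with 3 to 60 N. Pads are 19 mm wide; open, the fingers measure 117 mm over their backs; the gripper's body (75 mm by 190 mm) begins 51 mm behind the grasp point.
Start: joints at [-66.572, 18.392, -4.016, 83.108, 1.295, 78.541, -3.26], TCP at [0.25, 0.6, 0.223] pointing down, gripper open.
Joint ranges: [-163.93, 163.93], [-17.29, 119.83], [-79.2, 71.16], [3.27, 140.29], [-89.18, 269.18], [5.43, 117.66], [-154.24, 154.24]. Speed limits (degrees/s): [147.25, 147.25, 180, 180, 180, 180, 180].

## Interface

Orientations are given as [roll, pitch, yaw] about the fixed x, y, z axes, in that order (R = Rz(yaw) Ry(pitch) Rx(roll)).
In Python, from cell import get_obs, eyes, env gives the robot as it stands.
- The arm moves only by the tool servo_tool, never from a script. Its argument "series" is a list that holds one entry, the list of rows, each a list of 7 numbers: the shift along the tool's x, y, z in units of 300 mm (1.0 is 300 mm), then the turn, a rotation vector about the tool's x, y, z in units of pi rad (1.0 is pi rad), then the opening, from 0 (shut) to 1 (fully open). In form: [[[tx, ty, tz, wx, wy, wz, gripper], ...]]. A call has 1 to 12 rows; each row is the pose to reach, as a shift and turn from the pose commanded when the call began, along the tool's axes at that moment, turning the shorter way round; what a row does not reach only later rows make up. A row lasts 1/12 s, in which the tool goes at most 41.7 mm and 7.16 degrees, less where a joint would pass 70% of its speed; a pose out of reach is approached as far as the arm can. A call with a number of a shift or a turn outside -1 to 1 is refused whole. A call with a gripper value outside its range is refused whole. The fingers move at their own pace and stop on an object; "grip_force" is the grip in N (left out, the last holds). Time passes only in rows, so rows that repeat a pose let the fingers close. It gives the time, the measured TCP pose, the force, the opening and the grip force at its end, in the units of the state.
- get_obs(): the state, without advancing time (a new reading comes with each control period).
- eyes.read_camera(name): name is "scene" or "top"; returns a dict with "frame" (480x640x3 uint8, red, green, blue), "depth" (480x640 float32, m along the optical axis (not along the pixel's ray), 0 where there is no reading), "fx", "fy", "cx", "cy" (pixels), "origin" and "rotation" of the camera in the world. Camera axes: x right, y down, z forward; pixel columns grow to the right and rows downward; lengths in m; the calibration is good to about 2 mm. A picture is of the moment at which its call begins.
- env.sign_off(): hands the job in; it is judged then, once.
The state is a dict: "time_s": time; "qpos": joint angles; "joint_velocities": joint speeds; "effort": joint torques, N m; "tool_pos": TCP position; "tool_rot": TCP orientation; "force": force on the tool from outside, world axes, zero at the start; "wrist_torque": the same for the moment, N m; "grip_width": finger opening in m; "grasp_force": force on a finger pad.
Only numpy, scipy, OpenCV 4.12 (cv2) and the standard library are available. Lean on these libraries where they do the work, as an engineer would, in place of code of your own. Each camera call takes 0.05 s, during which the arm holds its last target. There are 200 camera calls.

## Task

Three spring mounts for the bench drill stand in a row on the steel table and one has a tired spring: going along the row from the robot's left to its right, press each black rubber pad a good way down with the fingertips and feel which gives most easily. Then push the hinged tag of that softest mount down flat onto its foot plate to mark it for replacement, leave the other two tags standing, and back off. Only touch and press: do not lift the mounts or shove them out of place, and leave the pattern, oil can, spanner and bush where they are.

Things in the scene. Friction and masses are not known exactly. Their poses are not given: they have to be found in the camera images.
- mount_a: one of three look-alike spring mounts standing loose on the table, 0.95 kg: steel foot plate 80 (x) by 150 (y) by 9 mm, coil spring under a round cap with a black rubber pad, hinged tag beside it. Origin on the spring's axis at table height, z up; the foot spans y -50 to +100 mm, the tag is on the +y side. Places are shuffled; yaw within 0.45 rad of the world axes
- pad_a_top (a point): centre of the top face of mount_a's rubber pad, 55 mm in diameter, 64 mm above the table when up; moves down with the pad, springs back up when let go
- pad_a (a joint): how far mount_a's pad is pressed down, in m: 0 up, 0.015 bottomed. The sound springs take 8 to 9 N to go down 10 mm; the tired one less than half of that. A press of 5 mm or more is enough to feel the spring
- tag_a (a joint): angle of mount_a's tag, rad: 0 standing, leaning 30 degrees from vertical away from the pad (to the mount's +y); grows as it folds further away from the pad; 1.047 flat over the foot plate. Starts at 0 to 0.2. Stiff hinge (about 1 N at the free edge), stays where it is left
- tag_a_edge (a point): middle of the free edge of mount_a's tag: a sheet 46 mm wide (mount's x), 44 mm from hinge to edge, 3 mm thick. Hinge along the mount's x at y +46 mm, 13 mm above the table; at joint 0 the edge is at y +68 mm, 51 mm up; flat, at y +90 mm with the tag's upper face 14.5 mm above the table
- mount_b: one of three look-alike spring mounts standing loose on the table, 0.95 kg: steel foot plate 80 (x) by 150 (y) by 9 mm, coil spring under a round cap with a black rubber pad, hinged tag beside it. Origin on the spring's axis at table height, z up; the foot spans y -50 to +100 mm, the tag is on the +y side. Places are shuffled; yaw within 0.45 rad of the world axes
- pad_b_top (a point): centre of the top face of mount_b's rubber pad, 55 mm in diameter, 64 mm above the table when up; moves down with the pad, springs back up when let go
- pad_b (a joint): how far mount_b's pad is pressed down, in m: 0 up, 0.015 bottomed. The sound springs take 8 to 9 N to go down 10 mm; the tired one less than half of that. A press of 5 mm or more is enough to feel the spring
- tag_b (a joint): angle of mount_b's tag, rad: 0 standing, leaning 30 degrees from vertical away from the pad (to the mount's +y); grows as it folds further away from the pad; 1.047 flat over the foot plate. Starts at 0 to 0.2. Stiff hinge (about 1 N at the free edge), stays where it is left
- tag_b_edge (a point): middle of the free edge of mount_b's tag: a sheet 46 mm wide (mount's x), 44 mm from hinge to edge, 3 mm thick. Hinge along the mount's x at y +46 mm, 13 mm above the table; at joint 0 the edge is at y +68 mm, 51 mm up; flat, at y +90 mm with the tag's upper face 14.5 mm above the table
- mount_c: one of three look-alike spring mounts standing loose on the table, 0.95 kg: steel foot plate 80 (x) by 150 (y) by 9 mm, coil spring under a round cap with a black rubber pad, hinged tag beside it. Origin on the spring's axis at table height, z up; the foot spans y -50 to +100 mm, the tag is on the +y side. Places are shuffled; yaw within 0.45 rad of the world axes
- pad_c_top (a point): centre of the top face of mount_c's rubber pad, 55 mm in diameter, 64 mm above the table when up; moves down with the pad, springs back up when let go
- pad_c (a joint): how far mount_c's pad is pressed down, in m: 0 up, 0.015 bottomed. The sound springs take 8 to 9 N to go down 10 mm; the tired one less than half of that. A press of 5 mm or more is enough to feel the spring
- tag_c (a joint): angle of mount_c's tag, rad: 0 standing, leaning 30 degrees from vertical away from the pad (to the mount's +y); grows as it folds further away from the pad; 1.047 flat over the foot plate. Starts at 0 to 0.2. Stiff hinge (about 1 N at the free edge), stays where it is left
- tag_c_edge (a point): middle of the free edge of mount_c's tag: a sheet 46 mm wide (mount's x), 44 mm from hinge to edge, 3 mm thick. Hinge along the mount's x at y +46 mm, 13 mm above the table; at joint 0 the edge is at y +68 mm, 51 mm up; flat, at y +90 mm with the tag's upper face 14.5 mm above the table
- pattern: bystander: wooden casting pattern, 75 x 110 mm foot, 58 mm high, beyond the mounts; origin at the centre of its underside
- oilcan: bystander: small copper oil can, 54 mm in diameter, 118 mm high with its thin spout, beyond the mounts; origin at the centre of its underside
- spanner: bystander: steel spanner 150 mm long lying between the robot and the mounts; origin under its middle, its length along its own x
- bush: bystander: brass bush 40 mm in diameter, 30 mm high, between the robot and the mounts; origin at the centre of its underside
Not all that is in view belongs to the job. Leave any blue look-alike of the mount_a alone. Leave any green look-alike of the mount_b alone.

How it is judged (in metres and radians):
On the way, in this order (a step that is already met when the one before it is completed fails the run):
1. the left mount's pad is pressed down by the fingers, at least 3 mm (((value of joint pad_a above 0.003 m and contact force between the fingers and mount_a above 0.5 N and world y of mount_a above 0.1 m) or (value of joint pad_b above 0.003 m and contact force between the fingers and mount_b above 0.5 N and world y of mount_b above 0.1 m) or (value of joint pad_c above 0.003 m and contact force between the fingers and mount_c above 0.5 N and world y of mount_c above 0.1 m))), for 0.1 s.
2. the middle mount's pad is pressed down by the fingers, at least 3 mm (((value of joint pad_a above 0.003 m and contact force between the fingers and mount_a above 0.5 N and world y of mount_a between -0.16 and 0.1 m) or (value of joint pad_b above 0.003 m and contact force between the fingers and mount_b above 0.5 N and world y of mount_b between -0.16 and 0.1 m) or (value of joint pad_c above 0.003 m and contact force between the fingers and mount_c above 0.5 N and world y of mount_c between -0.16 and 0.1 m))), for 0.1 s.
3. the right mount's pad is pressed down by the fingers, at least 3 mm (((value of joint pad_a above 0.003 m and contact force between the fingers and mount_a above 0.5 N and world y of mount_a below -0.16 m) or (value of joint pad_b above 0.003 m and contact force between the fingers and mount_b above 0.5 N and world y of mount_b below -0.16 m) or (value of joint pad_c above 0.003 m and contact force between the fingers and mount_c above 0.5 N and world y of mount_c below -0.16 m))), for 0.1 s.
4. after that, the tag of the softest mount is folded down flat by the fingers (value of joint tag_b above 0.9 rad), for 0.1 s.
At the end, for the whole second after the job is handed in: the tag of the softest mount lies flat (within 0.15 rad), the other two still stand (under 0.4 rad), all pads are back up, and the mounts stand at rest within 30 mm of where they were, the bystanders within 20 mm (value of joint tag_b above 0.9 rad and value of joint each of tag_a, tag_c below 0.4 rad and value of joint each of pad_a, pad_b, pad_c below 0.002 m and distance of each of mount_a, mount_b, mount_c from where it was at the start of the episode below 0.03 m and angle between each of mount_a, mount_b, mount_c's own z axis and vertical below 0.05 rad and linear speed of each of mount_a, mount_b, mount_c below 0.01 m/s and distance of each of pattern, oilcan, spanner, bush from where it was at the start of the episode below 0.02 m); the robot touches nothing.
It fails at once if a mount is lifted or tipped (height (world z) of any of mount_a, mount_b, mount_c above 0.008 m or angle between any of mount_a, mount_b, mount_c's own z axis and vertical above 0.12 rad).
It fails at once if a mount is shoved more than 30 mm out of place (distance of any of mount_a, mount_b, mount_c from where it was at the start of the episode above 0.03 m).
It fails at once if the tag of a sound mount is pushed down (value of joint any of tag_a, tag_c above 0.5 rad).
It fails at once if a bystander is moved or lifted (distance of any of pattern, oilcan, spanner, bush from where it was at the start of the episode above 0.02 m).
It also fails if it takes over 51 s, if anything falls off the work surface, if the arm or the gripper's body presses on something with over 40 N, if the wrist force passes 120 N, or if a joint passes its speed limit or range.

## Working session

There is one attempt and no reset: what is moved stays moved. The work goes in short steps, Python scripts to look and compute and a tool call to move; the robot and the scene stay as the last step left them, time stands still between calls to the robot, and variables do not carry over. Pictures are saved under pics/ and viewed, at most 10 in all, crops included, and the job is handed in when it is done.

Besides the shell and the picture viewer there is one more tool, called after "Call:" as name([rows], argument=value, ...), one row to a line, values as JSON. servo_tool: Moves the arm, as the interface text tells. Shifts and turns lie within -1 to 1; 1 stands for 300 mm of shift or pi rad of turn. Its arguments: {"type":"object","properties":{"series":{"type":"array"},"grip_force":{"type":"number"}},"required":["series"]}

```bash
mkdir -p pics; ls; python3 - <<'E'
from cell import get_obs, eyes, env
import cv2,numpy as np,pickle
o=get_obs();print({k:np.round(v,3) for k,v in o.items()})
for n in("top","scene"):
    c=eyes.read_camera(n);pickle.dump(c,open(n+'.pkl','wb'))
    cv2.imwrite(f'pics/{n}0.png',c['frame'][...,::-1]);print(n,c['origin'],c['rotation'],c['fx'],c['cx'],c['cy'])
E
```

```text
pics
{'time_s': np.float64(0.0), 'qpos': array([-66.572,  18.438,  -4.015,  83.173,   1.295,  78.538,  -3.261]), 'joint_velocities': array([ 0.001, -0.062, -0.014,  0.017,  0.099, -0.015, -0.052]), 'effort': array([ 0.0000e+00, -4.9129e+01, -4.0400e-01, -3.1252e+01, -6.4000e-02,
        4.4000e-02,  0.0000e+00]), 'tool_pos': array([0.25 , 0.599, 0.221]), 'tool_rot': array([-1.79896e+02,  6.00000e-03,  1.57380e+02]), 'force': array([-0.052, -1.015, -0.687]), 'wrist_torque': array([ 0.   , -0.02 ,  0.014]), 'grasp_force': np.float64(0.0), 'grip_width': np.float64(0.087)}
top [ 0.44239937 -0.07533448  1.17917624] [-1.74741915e+02 -1.06988688e-01 -8.87132172e+01] 449.99048024181013 323.736875544129 244.0338536120916
scene [1.16480742 0.63324898 0.73431126] [-125.33406749   -0.32773634  138.20929499] 503.2486961379586 323.7630019325007 235.75751316991452
```

View pics/top0.png

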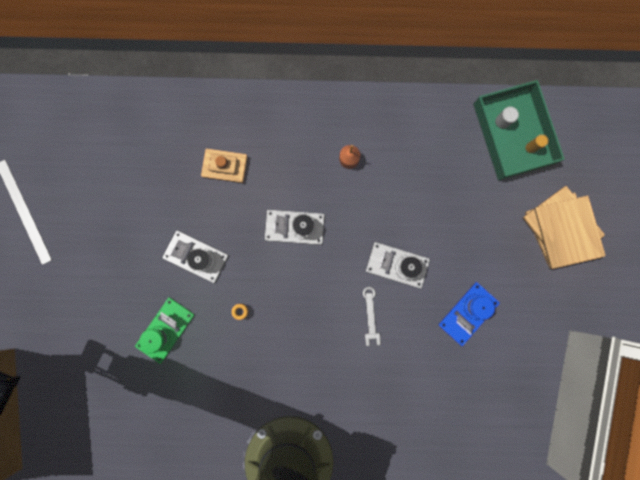

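View pics/scene0.png

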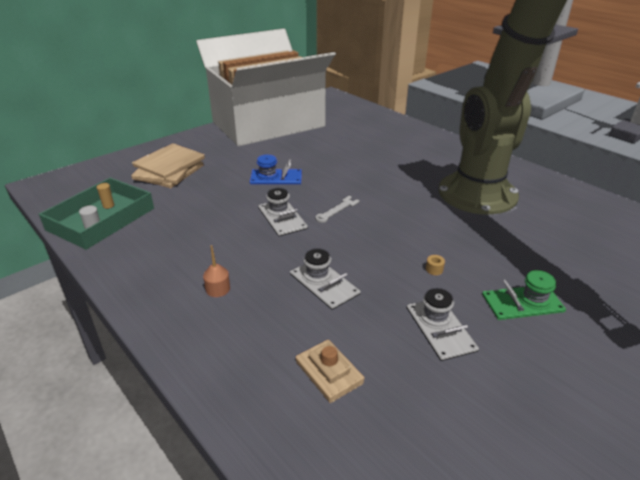

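The top view shows three steel mounts with black pads at pixels (198,259) left, (303,225) middle and (411,267) right, with tags on the left of each. The blue one at (483,305) and the green one at (150,340) are look-alikes I leave alone. The steel ones are the candidates.

```bash
cat > h.py <<'E'
import numpy as np,cv2,pickle
from scipy.spatial.transform import Rotation as R
def ray(c,uv,z):
    d=R.from_euler('xyz',c['rotation'],degrees=True).as_matrix()@np.array([(uv[0]-c['cx'])/c['fx'],(uv[1]-c['cy'])/c['fy'],1])
    return c['origin']+d*(z-c['origin'][2])/d[2]
E
python3 - <<'E'
from h import *
c=pickle.load(open('top.pkl','rb'));f=c['frame'].astype(int);hsv=cv2.cvtColor(c['frame'],cv2.COLOR_RGB2HSV)
rot=R.from_euler('xyz',c['rotation'],degrees=True).as_matrix()
vv,uu=np.mgrid[:480,:640];d=c['depth']
P=np.stack([(uu-c['cx'])/c['fx']*d,(vv-c['cy'])/c['fy']*d,d],-1)@rot.T+c['origin']
for n,(u,v) in dict(L=(198,259),M=(303,225),Rt=(411,267)).items():
    win=np.zeros((480,640),np.uint8);cv2.circle(win,(u,v),50,1,-1)
    foot=((hsv[...,2]>115)&(hsv[...,1]<40)&(win>0)).astype(np.uint8)
    k=cv2.connectedComponentsWithStats(foot);i=1+np.argmax(k[2][1:,4])
    pts=np.argwhere((k[1]==i)&(P[...,2]<.016))[:,::-1]
    W=np.array([ray(c,p,.009)[:2] for p in pts]).astype(np.float32)
    r=cv2.minAreaRect(W)
    b=cv2.boxPoints(r);e=b[1]-b[0];e2=b[2]-b[1];l=e if np.hypot(*e)>np.hypot(*e2) else e2
    l=l*np.sign(l[1])/np.hypot(*l);yaw=np.arctan2(-l[0],l[1])
    o=np.array(r[0])-.025*l
    w2=np.zeros((480,640),np.uint8);cv2.circle(w2,(u,v),13,1,-1)
    pad=(hsv[...,2]<45)&(w2>0)
    q=np.argwhere(pad)[:,::-1];cc,rad=cv2.minEnclosingCircle(q.astype(np.float32))
    top=np.argwhere((w2>0)&(P[...,2]>.055)&(P[...,2]<.075));tp=P[top[:,0],top[:,1]]
    print(n,'rect',np.round(r[0],4),np.round(r[1],3),'yaw',np.degrees(yaw).round(1),'origin',o.round(4),'padray',ray(c,q.mean(0),.064)[:2].round(4),ray(c,cc,.064)[:2].round(4),rad,'depth',len(tp),tp.mean(0).round(4),'r',np.hypot(*(o)).round(3))
E
python3 - <<'E'
import pickle,cv2
c=pickle.load(open('top.pkl','rb'))
cv2.imwrite('pics/crop.png',cv2.resize(c['frame'][195:300,150:440,::-1],None,fx=2.7,fy=2.7,interpolation=cv2.INTER_CUBIC))
E
```

```text
L rect [0.5115 0.2619] [0.155 0.087] yaw -24.0 origin [0.5013 0.239 ] padray [nan nan] [1.1667 0.7859] 0.0 depth 434 [0.4988 0.2356 0.0635] r 0.555
M rect [0.5945 0.0045] [0.154 0.087] yaw -2.9 origin [ 0.5933 -0.0205] padray [nan nan] [1.1667 0.7859] 0.0 depth 412 [ 0.5913 -0.0215  0.0634] r 0.594
Rt rect [ 0.5004 -0.2677] [0.156 0.087] yaw -15.9 origin [ 0.4935 -0.2918] padray [nan nan] [1.1667 0.7859] 0.0 depth 428 [ 0.4922 -0.2904  0.0631] r 0.573<stdin>:20: RuntimeWarning: Mean of empty slice.
  ret = um.true_divide(
```

View pics/crop.png

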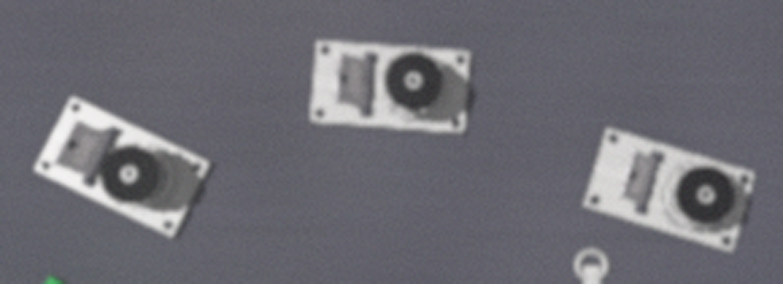

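The crop confirms three steel mounts with black pads and standing tags on the left side, no blue or green ones. Pad heights come out at 63–64 mm and feet at about 155×87 mm, which matches the sizes given.

```bash
cat >> h.py <<'E'
def shift(p0,rpy0,p1,yaw1=None):
    r0=R.from_euler('xyz',rpy0,degrees=True)
    w=np.zeros(3) if yaw1 is None else (r0.inv()*R.from_euler('xyz',[-180,0,yaw1],degrees=True)).as_rotvec()
    return (r0.inv().apply(np.subtract(p1,p0))/.3).round(4),(w/np.pi).round(4)
E
python3 - <<'E'
from h import *
a=[-180,0,157.38];s=[.25,.6,.223];L=[.5,.237];M=[.592,-.021];Q=[.493,-.291]
print(shift(s,a,L+[.2]),shift(L+[.1],a,M+[.1]),shift(M+[.1],a,Q+[.1]))
E
```

```text
(array([-1.2346, -0.7964,  0.0767]), array([0., 0., 0.])) (array([-0.6138, -0.6759,  0.    ]), array([0., 0., 0.])) (array([-0.0415, -0.9577,  0.    ]), array([0., 0., 0.]))
```

Call:
servo_tool([
  [[-0.1,-0.065,0,0,0,0,0],[-0.2,-0.13,0,0,0,0,0],[-0.3,-0.195,0,0,0,0,0],[-0.4,-0.26,0.01,0,0,0,0],[-0.5,-0.325,0.02,0,0,0,0],[-0.617,-0.398,0.04,0,0,0,0],[-0.617,-0.398,0.04,0,0,0,0]],
])

```text
time_s: 0.68
tool_pos: [0.3815, 0.4094, 0.2094]
tool_rot: [-179.7, 0.3, 156.7]
force: [0.2, -1.0, -0.5]
grip_width: 0.0481
grasp_force: 0.0
```

Call:
servo_tool([
  [[-0.1,-0.065,0,0,0,0,0],[-0.2,-0.13,0,0,0,0,0],[-0.3,-0.195,0,0,0,0,0],[-0.4,-0.26,0,0,0,0,0],[-0.5,-0.325,0,0,0,0,0],[-0.617,-0.398,0.05,0,0,0,0],[-0.617,-0.398,0.15,0,0,0,0],[-0.617,-0.398,0.25,0,0,0,0],[-0.617,-0.398,0.35,0,0,0,0],[-0.617,-0.398,0.37,0,0,0,0],[-0.617,-0.398,0.37,0,0,0,0],[-0.617,-0.398,0.37,0,0,0,0]],
])

```text
time_s: 1.68
tool_pos: [0.5003, 0.2376, 0.1004]
tool_rot: [180.0, 0.0, 157.4]
force: [0.5, -0.3, 0.1]
grip_width: 0.0004
grasp_force: 0.0
```

Call:
servo_tool([
  [[0,0,0.05,0,0,0,0],[0,0,0.1,0,0,0,0],[0,0,0.12,0,0,0,0],[0,0,0.135,0,0,0,0],[0,0,0.15,0,0,0,0],[0,0,0.155,0,0,0,0],[0,0,0.155,0,0,0,0],[0,0,0.155,0,0,0,0],[0,0,0.155,0,0,0,0],[0,0,0.155,0,0,0,0],[0,0,0.155,0,0,0,0]],
])

```text
time_s: 2.6
tool_pos: [0.5005, 0.2378, 0.0537]
tool_rot: [179.9, 0.1, 157.4]
force: [0.7, 2.4, 3.6]
grip_width: 0.0003
grasp_force: 1.6
```

Call:
servo_tool([
  [[0,0,0,0,0,0,0],[0,0,-0.05,0,0,0,0],[0,0,-0.155,0,0,0,0],[0,0,-0.155,0,0,0,0],[0,0,-0.155,0,0,0,0]],
])

```text
time_s: 3.02
tool_pos: [0.501, 0.2371, 0.1008]
tool_rot: [179.9, 0.1, 157.4]
force: [0.2, -0.5, -0.5]
grip_width: 0.0004
grasp_force: 0.0
```

Call:
servo_tool([
  [[-0.08,-0.09,0,0,0,0,0],[-0.16,-0.18,0,0,0,0,0],[-0.24,-0.27,0,0,0,0,0],[-0.32,-0.36,0,0,0,0,0],[-0.4,-0.45,0,0,0,0,0],[-0.48,-0.54,0,0,0,0,0],[-0.56,-0.62,0,0,0,0,0],[-0.614,-0.676,0,0,0,0,0],[-0.614,-0.676,0,0,0,0,0],[-0.614,-0.676,0,0,0,0,0],[-0.614,-0.676,0,0,0,0,0]],
])

```text
time_s: 3.93
tool_pos: [0.5909, -0.02, 0.0983]
tool_rot: [-180.0, -0.1, 157.4]
force: [0.4, 0.7, 0.4]
grip_width: 0.0006
grasp_force: 0.0
```

Call:
servo_tool([
  [[0,0,0.05,0,0,0,0],[0,0,0.1,0,0,0,0],[0,0,0.12,0,0,0,0],[0,0,0.135,0,0,0,0],[0,0,0.15,0,0,0,0],[0,0,0.155,0,0,0,0],[0,0,0.155,0,0,0,0],[0,0,0.155,0,0,0,0],[0,0,0.155,0,0,0,0],[0,0,0.155,0,0,0,0],[0,0,0.155,0,0,0,0]],
])

```text
time_s: 4.85
tool_pos: [0.5906, -0.0185, 0.0542]
tool_rot: [179.9, -0.2, 157.5]
force: [-6.0, 2.3, 8.7]
grip_width: 0.0004
grasp_force: 4.5
```

Middle is about 8.7 N, left about 3.6 N. Now the right one.

Call:
servo_tool([
  [[0,0,0,0,0,0,0],[0,0,-0.05,0,0,0,0],[0,0,-0.155,0,0,0,0],[0,0,-0.155,0,0,0,0],[0,0,-0.155,0,0,0,0]],
])

```text
time_s: 5.27
tool_pos: [0.5937, -0.0201, 0.102]
tool_rot: [179.9, 0.2, 157.4]
force: [0.1, 1.3, -0.7]
grip_width: 0.0004
grasp_force: 0.0
```

Call:
servo_tool([
  [[-0.004,-0.1,0,0,0,0,0],[-0.01,-0.2,0,0,0,0,0],[-0.014,-0.3,0,0,0,0,0],[-0.018,-0.4,0,0,0,0,0],[-0.022,-0.5,0,0,0,0,0],[-0.026,-0.6,0,0,0,0,0],[-0.03,-0.7,0,0,0,0,0],[-0.036,-0.8,0,0,0,0,0],[-0.041,-0.9,0,0,0,0,0],[-0.041,-0.958,0,0,0,0,0],[-0.041,-0.958,0,0,0,0,0],[-0.041,-0.958,0,0,0,0,0]],
])

```text
time_s: 6.27
tool_pos: [0.4918, -0.2912, 0.0988]
tool_rot: [180.0, -0.1, 157.3]
force: [-0.2, 0.8, 0.4]
grip_width: 0.0005
grasp_force: 0.0
```

Call:
servo_tool([
  [[0,0,0,0,0,0,0],[0,0,0.05,0,0,0,0],[0,0,0.1,0,0,0,0],[0,0,0.12,0,0,0,0],[0,0,0.135,0,0,0,0],[0,0,0.15,0,0,0,0],[0,0,0.155,0,0,0,0],[0,0,0.155,0,0,0,0],[0,0,0.155,0,0,0,0],[0,0,0.155,0,0,0,0],[0,0,0.155,0,0,0,0],[0,0,0.155,0,0,0,0]],
])

```text
time_s: 7.27
tool_pos: [0.4932, -0.2882, 0.054]
tool_rot: [179.8, -0.1, 157.5]
force: [-4.3, 5.4, 8.1]
grip_width: 0.0003
grasp_force: 4.1
```

The left mount is the soft one: about 3.6 N against 8.7 and 8.1 N. I back off toward the middle and look again.

Call:
servo_tool([
  [[0,0,0,0,0,0,0],[0,0,-0.05,0,0,0,0],[0,0,-0.155,0,0,0,0],[0,0,-0.25,0,0,0,0],[0,0,-0.255,0,0,0,0],[0,0,-0.255,0,0,0,0]],
])

```text
time_s: 7.77
tool_pos: [0.4947, -0.2912, 0.132]
tool_rot: [180.0, 0.3, 157.4]
force: [0.1, 1.1, -0.4]
grip_width: 0.0005
grasp_force: 0.0
```

Call:
servo_tool([
  [[0,0.1,0,0,0,0,0],[0,0.2,0,0,0,0,0],[0,0.3,0,0,0,0,0],[0,0.4,0,0,0,0,0],[0,0.5,0,0,0,0,0],[0,0.6,0,0,0,0,0],[0,0.7,0,0,0,0,0],[0,0.8,0,0,0,0,0],[0,0.9,0,0,0,0,0],[0,0.9,0,0,0,0,0],[0,0.9,0,0,0,0,0]],
])

```text
time_s: 8.68
tool_pos: [0.5962, -0.0385, 0.1279]
tool_rot: [-180.0, -0.1, 157.7]
force: [0.2, -0.4, -0.5]
grip_width: -0.0
grasp_force: 0.0
```

```bash
python3 - <<'E'
from h import *
from cell import get_obs,eyes
o=get_obs();print(o['qpos'],o['tool_pos'],o['tool_rot'])
for n in('top','scene'):
    c=eyes.read_camera(n);pickle.dump(c,open(n+'1.pkl','wb'))
c=pickle.load(open('top1.pkl','rb'));hsv=cv2.cvtColor(c['frame'],cv2.COLOR_RGB2HSV)
a=cv2.resize(c['frame'][200:310,130:260],(520,440),interpolation=cv2.INTER_CUBIC)
cv2.imwrite('pics/top1.png',a[...,::-1])
def l2p(p):
    v=R.from_euler('xyz',c['rotation'],degrees=True).as_matrix().T@(p-c['origin']);return v[0]/v[2]*c['fx']+c['cx'],v[1]/v[2]*c['fy']+c['cy']
th=np.radians(-24);l=np.array([-np.sin(th),np.cos(th),0])
for y,z in((0,.064),(46,13),(68,51)): 
    q=np.array([.5,.237,0])+l*y/1000;q[2]=z/1000 if z>1 else z;u=l2p(q);print(y,(u[0]-130)*4,(u[1]-200)*4)
E
```

```text
[-17.76967899  16.29002753  22.38124745  98.33860483  -6.68255524
  66.82929331  74.13917188] [ 0.59623997 -0.03848721  0.12786576] [-1.79963091e+02 -1.42288173e-01  1.57686823e+02]
0 269.9686219757027 237.13645469762264
46 228.43920984196222 211.44023032639916
68 179.02200567723355 192.16087846340747
```

View pics/top1.png

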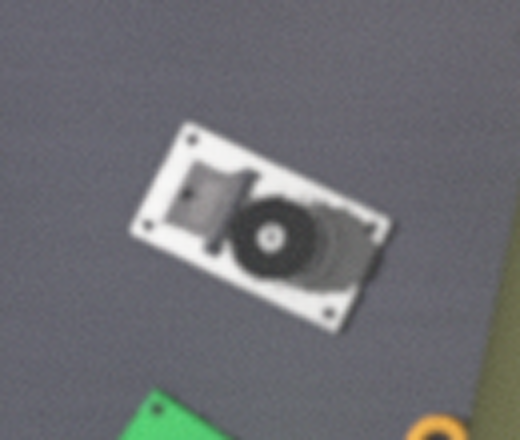

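The crop shows the left mount unmoved: pad centre at (271,237) and tag edge near (178,200), as predicted. Its tag still stands.

```bash
python3 - <<'E'
from h import *
print(shift([.5964,-.0418,.13],[-180,0,157.38],[.5195,.281,.13],66))
E
```

```text
(array([ 0.6505,  0.8946, -0.    ]), array([0.    , 0.    , 0.5077]))
```

Call:
servo_tool([
  [[0.06,0.08,0,0,0,0.035,0],[0.12,0.16,0,0,0,0.07,0],[0.18,0.24,0,0,0,0.105,0],[0.24,0.32,0,0,0,0.14,0],[0.3,0.4,0,0,0,0.175,0],[0.36,0.48,0,0,0,0.21,0],[0.42,0.56,0,0,0,0.245,0],[0.48,0.64,0,0,0,0.28,0],[0.54,0.72,0,0,0,0.315,0],[0.6,0.8,0,0,0,0.34,0],[0.65,0.895,0,0,0,0.34,0],[0.65,0.895,0,0,0,0.34,0]],
])

```text
time_s: 9.78
tool_pos: [0.5176, 0.2879, 0.1291]
tool_rot: [-180.0, -0.2, 96.6]
force: [-0.4, 0.9, -0.2]
grip_width: 0.0002
grasp_force: 0.0
```

Call:
servo_tool([
  [[0,0,0,0,0,0.035,0],[0,0,0,0,0,0.07,0],[0,0,0,0,0,0.105,0],[0,0,0,0,0,0.14,0],[0,0,0,0,0,0.168,0],[0,0,0,0,0,0.168,0],[0,0,0,0,0,0.168,0],[0,0,0,0,0,0.168,0]],
])

```text
time_s: 10.45
tool_pos: [0.5201, 0.2802, 0.1294]
tool_rot: [180.0, 0.0, 66.0]
force: [-1.2, -1.1, 0.3]
grip_width: 0.0002
grasp_force: 0.0
```

Call:
servo_tool([
  [[0,0,0.08,0,0,0,0],[0,0,0.16,0,0,0,0],[0,0,0.22,0,0,0,0],[0,0,0.26,0,0,0,0],[0,0,0.29,0,0,0,0],[0,0,0.293,0,0,0,0],[0,0,0.293,0,0,0,0]],
])

```text
time_s: 11.03
tool_pos: [0.5201, 0.2811, 0.0417]
tool_rot: [180.0, 0.0, 66.0]
force: [0.4, -0.4, 0.2]
grip_width: 0.0004
grasp_force: 0.0
```

Call:
servo_tool([
  [[0.017,0,0.007,0,0,0,0],[0.033,0,0.014,0,0,0,0],[0.045,0,0.025,0,0,0,0],[0.057,0,0.036,0,0,0,0],[0.067,0,0.047,0,0,0,0],[0.077,0,0.06,0,0,0,0],[0.085,0,0.073,0,0,0,0],[0.09,0,0.087,0,0,0,0],[0.09,0,0.093,0,0,0,0],[0.09,0,0.096,0,0,0,0],[0.09,0,0.096,0,0,0,0],[0.09,0,0.096,0,0,0,0]],
])

```text
time_s: 12.03
tool_pos: [0.5311, 0.3064, 0.0147]
tool_rot: [-180.0, -0.1, 65.9]
force: [-4.5, -3.1, 11.9]
grip_width: 0.0007
grasp_force: 6.1
```

Pressed flat at z 14.7 mm. I back off upward and check.

Call:
servo_tool([
  [[0,0,-0.01,0,0,0,0],[0,0,-0.1,0,0,0,0],[0,0,-0.2,0,0,0,0],[0,0,-0.3,0,0,0,0],[0,0,-0.4,0,0,0,0],[0,0,-0.5,0,0,0,0],[0.1,0,-0.5,0,0,0,0],[0.2,0,-0.5,0,0,0,0],[0.3,0,-0.5,0,0,0,0],[0.4,0,-0.5,0,0,0,0],[0.5,0,-0.5,0,0,0,0],[0.5,0,-0.5,0,0,0,0]],
])

```text
time_s: 13.03
tool_pos: [0.591, 0.4497, 0.1601]
tool_rot: [-179.9, -0.1, 66.3]
force: [-2.8, 0.3, -0.6]
grip_width: 0.0004
grasp_force: 0.0
```

```bash
python3 - <<'E'
from h import *
from cell import get_obs,eyes
o=get_obs();print(o['tool_pos'],o['force'])
f=[eyes.read_camera(n)['frame'] for n in('top','scene')]
a=cv2.resize(f[0][190:300,140:440],(800,293),interpolation=cv2.INTER_CUBIC)
b=cv2.resize(f[1][170:370,240:490],(375,300))
z=np.zeros((593,800,3),np.uint8);z[:293]=a;z[293:,:375]=b
cv2.imwrite('pics/end.png',z[...,::-1])
E
```

```text
[0.59100375 0.44974199 0.16011226] [-2.82922612  0.27930957 -0.63890369]
```

View pics/end.png

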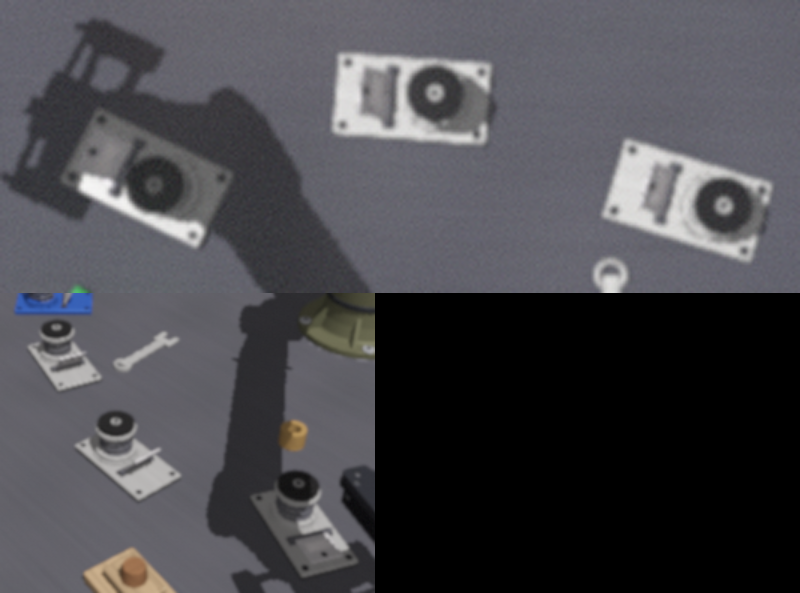

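The left mount's tag (top panel around (105,160), scene panel (318,548)) lies flat, the other two stand, and nothing has moved. I hand in.

```bash
python3 -c "
from cell import env
print(env.sign_off())"
```

```text
the job is handed in; nothing more can be done
None
```

The left mount is the soft one, at about 3.6 N for 10 mm against 8.7 N (middle) and 8.1 N (right); its tag is folded flat, the other two still stand, and the job is handed in (no verdict came back).

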